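# Fill the tin of cup lids

## Robot

A 6-joint arm with a two-finger parallel gripper is mounted at the origin on the work surface. World frame = base frame: x ahead of the robot, y to its left, z up, the work surface at z = 0. Lengths are in m, angles in rad, forces in N, time in s.
With the tool pointing down it reaches from about 0.425 to 0.95 m from the base axis. Payload 14.7 kg.
Tool frame: the origin (TCP) lies at the very end of the fingers, on their centre line; the grasp point (between the pads) lies 19 mm behind it; z points along the fingers, y is the line along which they close (so a half turn about z gives the same grasp; the last joint's range is limited). The gripper opens to 85 mm and grips with 20 to 120 N. Pads are 22 mm wide; open, the fingers measure 114 mm over their backs; the gripper's body (76 mm by 85 mm) begins 54 mm behind the grasp point. The pads swing forward as they close: fully open they stand 13 mm farther back than shut.
Start: joints at [1.195, 0.48, 1.596, -0, 1.065, -0.047], TCP at [0.21, 0.615, 0.231] pointing down, gripper open.
Joint ranges: [-2.75, 2.75], [-0.82, 2.05], [0.23, 2.67], [-1.56, 4.7], [0.09, 2.69], [-2.92, 2.92]. Speed limits (rad/s): [1.89, 1.89, 2.39, 3.01, 3.01, 3.01].

## Interface

Orientations are given as a rotation vector (axis times angle).
In Python, from workcell import * gives the robot as it stands. The module is installed in compiled form; this text tells all that it offers.
- The arm moves only by the tool apply_moves, never from a script. Its argument "motion" is a list of rows, each an object with "travel": the shift along the tool's x, y, z in cm, a list of three; "rot": the turn, a rotation vector about the tool's x, y, z in rad, a list of three. A call has 1 to 10 rows; each row is the pose to reach, as a shift and turn from the pose commanded when the call began, along the tool's axes at that moment; what a row does not reach only later rows make up. A row lasts 1/8 s, in which the tool goes at most 62.5 mm and 10.7 degrees, less where a joint would pass 70% of its speed; a pose out of reach is approached as far as the arm can. A call with a gripper value outside its range is refused whole. "hand" is the opening, from -1 (shut) to 1 (fully open), set as the call begins (left out, the last holds). The fingers move at their own pace and stop on an object; the grip force is fixed at half the most. Time passes only in rows, so rows that repeat a pose let the fingers close. It gives the time, the measured TCP pose, the force and the opening at its end, in the units of the state.
- get_obs(): the state, without advancing time (a new reading comes with each control period).
- read_camera(name): name is "scene" or "top" or "wrist"; returns a dict with "frame" (384x512x3 uint8, blue, green, red), "mtx" (3x3 intrinsics, pixels), "D" ([k1, k2, p1, p2, k3] as OpenCV has them; the pictures are not rectified), "world_from_camera" (4x4, takes a point from camera to world coordinates). Camera axes: x right, y down, z forward; pixel columns grow to the right and rows downward; lengths in m; the calibration is good to about 2 mm. A picture is of the moment at which its call begins. There is no depth.
- finish_job(): hands the job in, once; it reports no verdict.
The state is a dict: "t": time; "joint_pos": joint angles; "dq": joint speeds; "effort": joint torques, N m; "ee_pos": TCP position; "orientation": TCP orientation; "force": force on the tool from outside, world axes, zero at the start; "torque": the same for the moment, N m; "gripper_width": opening from 0.0 (shut) to 1.0 (fully open).
Only numpy, scipy, OpenCV 4.12 (cv2) and the standard library are available. Lean on these libraries where they do the work, as an engineer would, in place of code of your own. Each camera call takes 0.05 s, during which the arm holds its last target. There are 200 camera calls.

## Task

Pack the two loose cup lids that are the same size as those already in the round tin into its two empty places, one in each, so that they lie flat on the tin's floor and complete the snug honeycomb of seven, one in the middle and six around it. The larger round lid and the square lid on the counter belong to other vessels. Either lid may go in either place; let go of them when they lie flat.

Things in the scene. Friction and masses are not known exactly. Their poses are not given: they have to be found in the camera images.
- lid_a_knob (a point): loose round black plastic cup lid, about 80 g, flat on the counter: plate 64 mm across, 10 mm thick, its lowest 7 mm tapering to 48 mm underneath (it centres itself); on it an upright steel knob, a cylinder 22 mm across, 28 mm tall (38 mm in all). The point is 24 mm above the underside, 14 mm below the knob's top; z up the knob
- lid_b_knob (a point): a second lid exactly like lid_a; the point is the centre of its knob, 24 mm above the lid's underside. Two bystanders near them have the same knob but a 94 mm round or a 78 mm square plate.
- gap_1 (a point): first empty place in the round aluminium tin (fixed; 214 mm across, wall 3 mm thick, 18 mm high, floor 3 mm). Point: 24 mm above the tin's floor, where a packed lid's knob point comes. z up; tin's centre 68 mm along -x. Five loose 64 mm lids fill the centre and four places by the wall; places are 68 mm apart, leaving about 4 mm of play
- gap_2 (a point): the centre of the other empty place in the same tin, 118 mm from gap_1 and likewise 27 mm above the counter; same axes as gap_1 (z up). The tin's centre lies at x +34 mm, y -59 mm from this point along those axes.
Mind the look-alikes: they are no part of the job. What is shaped like the part that bears lid_a_knob but orange or red is not meant.

How it is judged:
By the outcome, as a careful person would: the job done as asked, in the order asked, and still so for the second after the job is handed in, with the robot touching nothing.
It also fails if it takes over 51 s, if anything falls off the work surface, if the arm or the gripper's body presses on something with over 40 N, if the wrist force passes 120 N, or if a joint passes its speed limit or range.

## Working session

There is one attempt and no reset: what is moved stays moved. The work goes in short steps, Python scripts to look and compute and a tool call to move; the robot and the scene stay as the last step left them, time stands still between calls to the robot, and variables do not carry over. Pictures are saved under pics/ and viewed, on a budget of 10 in all, crops included, one or two more only if the job needs it, and the job is handed in when it is done.

Besides the shell and the picture viewer there is one more tool, called after "Emit:" by a JSON object that holds its "fn" and its "kwargs", one argument or row to a line. apply_moves: Moves the arm, as the interface text tells. Its arguments: {"type":"object","properties":{"motion":{"type":"array"},"hand":{"type":"number"}},"required":["motion"]}

```bash
mkdir -p pics
cat > h.py <<'E'
from workcell import *
import numpy as np, cv2, pickle
from scipy.spatial.transform import Rotation as R
def ray(c,uv):
    uv=np.array(uv,float).reshape(-1,1,2)
    p=cv2.undistortPoints(uv,np.array(c["mtx"]),np.array(c["D"])).reshape(-1,2)
    T=np.array(c["world_from_camera"]); d=np.c_[p,np.ones(len(p))]@T[:3,:3].T
    return T[:3,3],d
def plane(c,uv,z):
    o,d=ray(c,uv); return o+d*((z-o[2])/d[:,2])[:,None]
def meet(c1,u1,c2,u2):
    o1,d1=ray(c1,u1);o2,d2=ray(c2,u2);out=[]
    for a,b in zip(d1,d2):
        s=np.linalg.lstsq(np.c_[a,-b],o2-o1,rcond=None)[0]
        p,q=o1+a*s[0],o2+b*s[1]; out.append(np.r_[(p+q)/2,np.linalg.norm(p-q)])
    return np.array(out)
def project(c,P):
    T=np.linalg.inv(np.array(c["world_from_camera"]))
    return cv2.projectPoints(np.array(P,float).reshape(-1,3),cv2.Rodrigues(T[:3,:3])[0],T[:3,3],np.array(c["mtx"]),np.array(c["D"]))[0].reshape(-1,2)
E
python3 - <<'E'
from h import *
cs={n:read_camera(n) for n in("scene","top","wrist")}
pickle.dump(cs,open("c0.pkl","wb"))
im=np.hstack([cv2.resize(cs[n]["frame"],(400,300)) for n in("scene","wrist")])
cv2.imwrite("pics/a1.png",cv2.resize(cs["top"]["frame"],(800,600)))
cv2.imwrite("pics/a2.png",im)
for n in cs: print(n,np.round(cs[n]["world_from_camera"],3).tolist(),np.round(cs[n]["mtx"],0).tolist())
o=get_obs();print(o)
E
```

```text
scene [[0.542, 0.513, -0.666, 1.114], [0.84, -0.313, 0.443, -0.367], [0.019, -0.799, -0.601, 0.506], [0.0, 0.0, 0.0, 1.0]] [[367.0, 0.0, 252.0], [0.0, 367.0, 189.0], [0.0, 0.0, 1.0]]
top [[-0.011, -0.998, 0.062, 0.564], [-1.0, 0.011, 0.002, -0.031], [-0.003, -0.061, -0.998, 0.908], [0.0, 0.0, 0.0, 1.0]] [[429.0, 0.0, 245.0], [0.0, 429.0, 192.0], [0.0, 0.0, 1.0]]
wrist [[0.323, 0.909, 0.264, 0.143], [0.946, -0.31, -0.092, 0.638], [-0.001, 0.28, -0.96, 0.374], [0.0, 0.0, 0.0, 1.0]] [[337.0, 0.0, 257.0], [0.0, 337.0, 186.0], [0.0, 0.0, 1.0]]
{'t': 0.15, 'joint_pos': array([ 1.19539103e+00,  4.80691085e-01,  1.59671386e+00, -3.55765038e-05,
        1.06509302e+00, -4.66084253e-02]), 'dq': array([ 0.00133477, -0.00060923, -0.00313498,  0.00027749,  0.00029968,
        0.00108961]), 'effort': array([ 7.82014922e-04, -9.51143503e+01, -4.30459893e+01, -3.00472198e-05,
        7.90555699e-03,  9.33959632e-05]), 'ee_pos': array([0.20977375, 0.61490134, 0.23082337]), 'orientation': array([-5.14096796e-01, -3.09908160e+00,  1.40067885e-03]), 'force': array([-0.50369611, -0.16667363,  0.20136475]), 'torque': array([-0.04523758, -0.01969474, -0.04654856]), 'gripper_width': 0.9977055007893704}
```

View pics/a1.png

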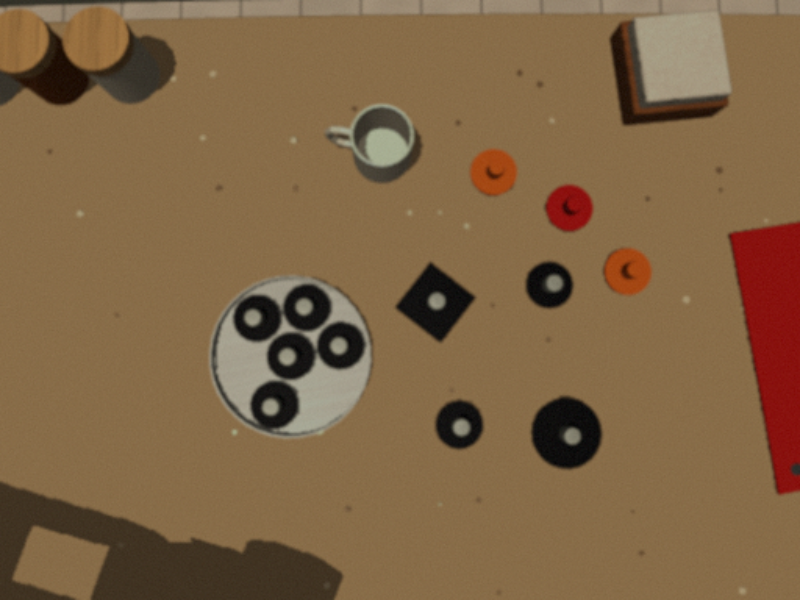

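View pics/a2.png

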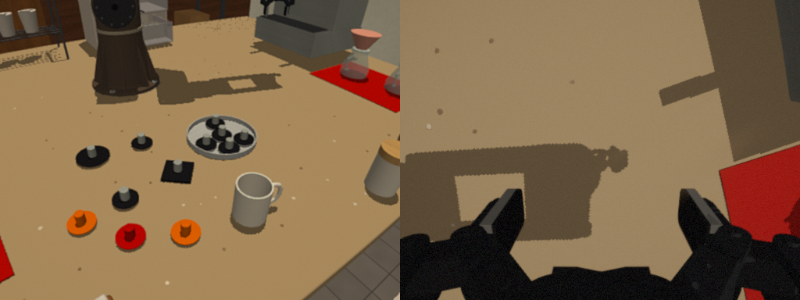

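Top view (800×600 scale): the tin is centred at (292,356), with empty places at about (243,367) and (327,394). The black round candidates are (549,285), ~47 px, (459,424), ~48 px, and (567,433), ~70 px, which is the 94 mm lid. The square is at (436,301), and the orange/red ones are look-alikes. The tin lids measure ~47 px, so (549,285) and (459,424) are the ones meant.

Run:
```python
from h import *
cs=pickle.load(open("c0.pkl","rb"))
t=cs["top"];f=t["frame"];hsv=cv2.cvtColor(f,cv2.COLOR_BGR2HSV)
def knobs(name,roi):
    f=cs[name]["frame"];h=cv2.cvtColor(f,cv2.COLOR_BGR2HSV)
    dark=((h[...,2]<55)*255).astype(np.uint8)
    x0,y0,x1,y1=roi;m=np.zeros_like(dark);m[y0:y1,x0:x1]=dark[y0:y1,x0:x1]
    res=[]
    for c in cv2.findContours(m,cv2.RETR_EXTERNAL,cv2.CHAIN_APPROX_NONE)[0]:
        if cv2.contourArea(c)<100: continue
        e=cv2.fitEllipse(cv2.convexHull(c)); res.append((np.round(e[0],1).tolist(),np.round(e[1],1).tolist(),round(cv2.contourArea(c))))
    return res
for r in knobs("top",(130,160,400,310)): print("top",r, np.round(plane(t,[r[0]],.010)[0],4))
for r in knobs("scene",(80,150,360,280)): print("scene",r,np.round(plane(cs["scene"],[r[0]],.010)[0],4))
# knob tops
def blobs(n,roi):
    f=cs[n]["frame"];h=cv2.cvtColor(f,cv2.COLOR_BGR2HSV)
    x0,y0,x1,y1=roi;m=np.zeros(f.shape[:2],np.uint8);m[y0:y1,x0:x1]=((h[...,2]>110)&(h[...,1]<60))[y0:y1,x0:x1]*255
    k,l,s,ce=cv2.connectedComponentsWithStats(m)
    for i in range(1,k):
        if s[i,4]>25: print(n,"blob",s[i].tolist(),np.round(ce[i],1))
blobs("top",(130,160,400,310)); blobs("scene",(80,150,360,280))
a=cv2.resize(f[160:310,130:400],(800,444),interpolation=cv2.INTER_CUBIC)
cv2.imwrite("pics/b1.png",a)
s=cs["scene"]["frame"][140:300,80:340];cv2.imwrite("pics/b2.png",cv2.resize(s,(800,492),interpolation=cv2.INTER_CUBIC))
```

```text
top ([293.5, 271.2], [29.0, 29.7], 644) [ 0.4534 -0.128   0.01  ]
top ([362.1, 276.6], [43.3, 44.6], 1464) [ 0.4403 -0.2707  0.01  ]
top ([175.1, 258.9], [28.1, 30.7], 636) [0.4813 0.1178 0.01  ]
top ([185.8, 227.4], [28.2, 29.3], 618) [0.5465 0.0953 0.01  ]
top ([217.7, 220.7], [28.3, 29.0], 612) [0.5598 0.0285 0.01  ]
top ([164.3, 203.1], [28.1, 29.3], 614) [0.5977 0.1403 0.01  ]
top ([196.0, 196.4], [28.0, 28.9], 606) [0.6111 0.0737 0.01  ]
top ([277.9, 193.2], [44.4, 47.2], 1226) [ 0.6159 -0.098   0.01  ]
top ([351.2, 181.9], [28.2, 28.8], 612) [ 0.6381 -0.2527  0.01  ]
scene ([160.1, 254.5], [24.6, 34.6], 460) [ 0.6451 -0.2531  0.01  ]
scene ([226.9, 220.6], [34.4, 44.6], 781) [ 0.6285 -0.1042  0.01  ]
scene ([118.3, 200.2], [25.6, 43.6], 692) [ 0.4498 -0.2716  0.01  ]
scene ([181.2, 182.8], [16.2, 26.5], 229) [ 0.4619 -0.1296  0.01  ]
scene ([282.6, 173.7], [43.2, 80.9], 990) [0.5531 0.0912 0.01  ]
top blob [134, 177, 104, 103, 2754] [202.4 232.8]
top blob [350, 177, 9, 9, 63] [354.2 180.8]
top blob [275, 188, 9, 10, 68] [279.1 192.3]
top blob [190, 192, 10, 9, 70] [194.1 196. ]
top blob [138, 195, 53, 75, 1512] [155.8 232.4]
top blob [157, 199, 10, 9, 73] [161.2 202.9]
top blob [212, 217, 10, 10, 77] [216.4 221.1]
top blob [179, 223, 10, 11, 78] [183.4 228. ]
top blob [168, 256, 10, 10, 78] [172.6 260.1]
top blob [290, 269, 10, 9, 72] [294.8 273.1]
top blob [362, 275, 9, 9, 65] [365.8 279. ]
scene blob [239, 152, 90, 47, 877] [269.  175.4]
scene blob [280, 153, 46, 29, 487] [300.4 164.6]
scene blob [176, 170, 9, 5, 36] [179.9 171.9]
scene blob [111, 186, 10, 6, 45] [115.7 188.6]
scene blob [222, 204, 11, 7, 58] [227.  207.1]
scene blob [302, 221, 58, 59, 2114] [325.7 250.1]
scene blob [152, 239, 13, 8, 76] [157.9 242.7]
```

View pics/b1.png

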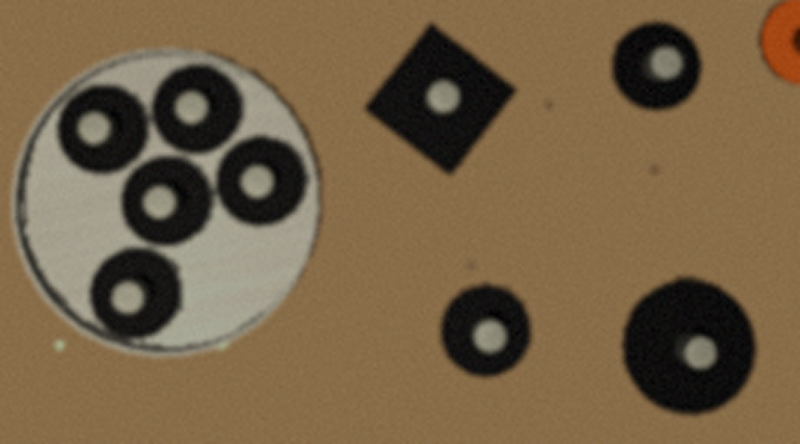

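View pics/b2.png

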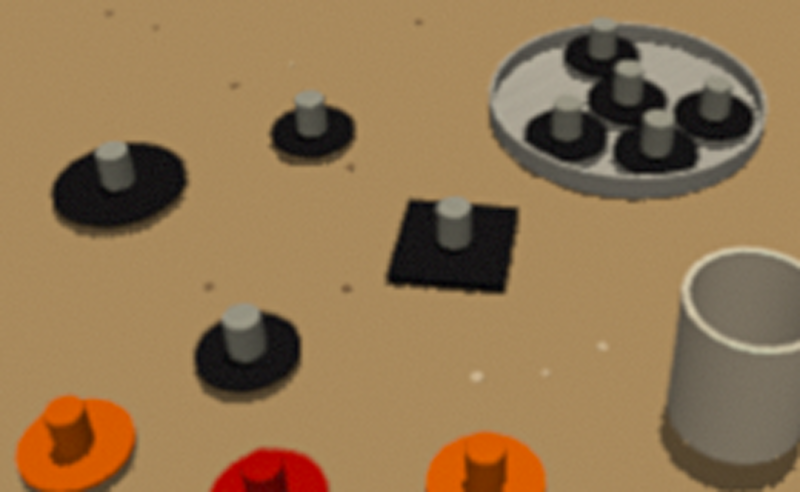

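The crops confirm it. The 64 mm lids are at top (351,182) and (293.5,271), 28–30 px like the ones in the tin. The big round one at (362,277) measures 44 px, and the square is at (278,193). Two places in the tin are free, left and lower right.

Run:
```python
from h import *
cs=pickle.load(open("c0.pkl","rb"));t=cs["top"];s=cs["scene"]
T=[[354.2,180.8],[294.8,273.1],[279.1,192.3],[365.8,279]];S=[[157.9,242.7],[179.9,171.9],[227,207.1],[115.7,188.6]]
print("knob tops",np.round(meet(t,T,s,S),4).tolist())
# lids in tin: plate centres and knob tops (top view)
pl=plane(t,[[175.1,258.9],[185.8,227.4],[217.7,220.7],[164.3,203.1],[196,196.4]],.013)
kt=plane(t,[[172.6,260.1],[183.4,228],[216.4,221.1],[161.2,202.9],[194.1,196]],.041)
print("plates",np.round(pl[:,:2],4).tolist());print("knobtops",np.round(kt[:,:2],4).tolist())
# tin outline: outer contour not-brown
def tin(c,roi,z):
    h=cv2.cvtColor(c["frame"],cv2.COLOR_BGR2HSV);x0,y0,x1,y1=roi
    m=np.zeros(h.shape[:2],np.uint8);m[y0:y1,x0:x1]=((h[...,1]<70)|(h[...,2]<55))[y0:y1,x0:x1]*255
    m=cv2.morphologyEx(m,cv2.MORPH_OPEN,np.ones((3,3)))
    k=max(cv2.findContours(m,0,1)[0],key=cv2.contourArea);e=cv2.fitEllipse(cv2.convexHull(k))
    P=plane(c,k.reshape(-1,2),z)
    return np.round(e[0],1),np.round(e[1],1),np.round(plane(c,[e[0]],z)[0],4),(e[1])
print("tin top",tin(t,(125,165,245,290),.018));print("tin scene",tin(s,(225,140,340,210),.018))
print(meet(t,[tin(t,(125,165,245,290),.018)[0]],s,[tin(s,(225,140,340,210),.018)[0]]))
g=np.mean((pl[:,:2]+kt[:,:2])/2,axis=0)
# hex fit using both: order bottom,centre,right,upleft,upright
from scipy.optimize import least_squares
m=(pl[:,:2]+kt[:,:2])/2
k=np.array([2,-1,5,3,4])  # placeholder ring indices set below by angle
ang=np.arctan2(*(m-m[1]).T[::-1]);print(np.degrees(ang).round(1),np.linalg.norm(m-m[1],axis=1).round(4))
```

```text
knob tops [[0.6386, -0.2521, 0.0342, 0.0018], [0.453, -0.1272, 0.0342, 0.0017], [0.6169, -0.0979, 0.0343, 0.002], [0.4392, -0.2705, 0.0342, 0.0024]]
plates [[0.4816, 0.1173], [0.5466, 0.0949], [0.5598, 0.0283], [0.5976, 0.1398], [0.6109, 0.0733]]
knobtops [[0.4818, 0.1177], [0.5459, 0.0958], [0.5592, 0.0291], [0.5971, 0.1407], [0.6103, 0.0739]]
tin top (array([185.4, 228. ]), array([103.4, 104.3]), array([0.5455, 0.095 , 0.018 ]), (103.39288330078125, 104.3241958618164))
tin scene (array([283.4, 175.2]), array([57.3, 91. ]), array([0.5679, 0.0817, 0.018 ]), (57.322017669677734, 90.95807647705078))
[[ 0.54567006  0.09870208 -0.00156568  0.00226024]]
[161.    0.  -78.8  41.3 -18.6] [0.0683 0.     0.0679 0.068  0.0679]
```

```bash
cat >> h.py <<'E'
def go(x,y,z,close_deg):
    o=get_obs();Rm=R.from_rotvec(o["orientation"]);p=np.array(o["ee_pos"])
    best=None
    for k in (0,180):
        a=np.radians(close_deg+k);yt=np.array([np.cos(a),np.sin(a),0]);zt=np.array([0,0,-1.]);xt=np.cross(yt,zt)
        w=(Rm.inv()*R.from_matrix(np.c_[xt,yt,zt])).as_rotvec()
        if best is None or np.linalg.norm(w)<np.linalg.norm(best):best=w
    print("go t",round(o["t"],2),"pos",p.round(4),"travel",(Rm.inv().apply(np.array([x,y,z])-p)*100).round(2),"rot",best.round(3),"F",np.round(o["force"],1),"w",round(o["gripper_width"],3),"q6",round(o["joint_pos"][5],2))
E
python3 -c "
from h import *
go(.6385,-.2525,.15,11.25)"
```

```text
go t 0.15 pos [0.2098 0.6149 0.2308] travel [-68.58 -68.24   8.14] rot [-1.000e-03  0.000e+00  1.046e+00] F [-0.5 -0.2  0.2] w 0.998 q6 -0.05
```

Emit:
{"fn": "apply_moves", "kwargs": {
  "motion": [
    {"travel": [-68.6,-68.2,4],"rot": [0,0,1.046]},
    {"travel": [-68.6,-68.2,4],"rot": [0,0,1.046]},
    {"travel": [-68.6,-68.2,4],"rot": [0,0,1.046]},
    {"travel": [-68.6,-68.2,4],"rot": [0,0,1.046]},
    {"travel": [-68.6,-68.2,4],"rot": [0,0,1.046]},
    {"travel": [-68.6,-68.2,4],"rot": [0,0,1.046]},
    {"travel": [-68.6,-68.2,4],"rot": [0,0,1.046]},
    {"travel": [-68.6,-68.2,4],"rot": [0,0,1.046]},
    {"travel": [-68.6,-68.2,4],"rot": [0,0,1.046]},
    {"travel": [-68.6,-68.2,4],"rot": [0,0,1.046]}
  ],
  "hand": 0.4
}}

```text
t: 1.4
ee_pos: [0.4875, 0.0535, 0.2055]
orientation: [1.993, 2.428, 0.0]
force: [1.3, 1.2, -0.3]
gripper_width: 0.699
```

```bash
python3 -c "
from h import *
go(.6385,-.2525,.15,11.25)"
```

```text
go t 1.4 pos [0.4875 0.0535 0.2055] travel [-32.95   8.86   5.55] rot [ 0. -0. -0.] F [ 1.3  1.2 -0.3] w 0.699 q6 -0.15
```

Emit:
{"fn": "apply_moves", "kwargs": {
  "motion": [
    {"travel": [-33,8.9,5.5],"rot": [0,0,0]},
    {"travel": [-33,8.9,5.5],"rot": [0,0,0]},
    {"travel": [-33,8.9,5.5],"rot": [0,0,0]},
    {"travel": [-33,8.9,5.5],"rot": [0,0,0]},
    {"travel": [-33,8.9,5.5],"rot": [0,0,0]},
    {"travel": [-33,8.9,5.5],"rot": [0,0,0]},
    {"travel": [-33,8.9,5.5],"rot": [0,0,0]},
    {"travel": [-33,8.9,5.5],"rot": [0,0,0]},
    {"travel": [-33,8.9,5.5],"rot": [0,0,0]}
  ]
}}

```text
t: 2.52
ee_pos: [0.6381, -0.2498, 0.1508]
orientation: [-1.992, -2.429, -0.0]
force: [0.3, -0.4, -0.2]
gripper_width: 0.699
```

```bash
cat >> h.py <<'E'
def look(tag):
    """wrist view: dark plates and grey knob tops, projected; returns camera dict"""
    c=read_camera("wrist");pickle.dump(c,open(tag+".pkl","wb"));h=cv2.cvtColor(c["frame"],cv2.COLOR_BGR2HSV)
    for n,m,zz in(("dark",h[...,2]<50,.010),("grey",(h[...,2]>100)&(h[...,1]<60),.038)):
        m=cv2.morphologyEx(m.astype(np.uint8)*255,cv2.MORPH_OPEN,np.ones((3,3)))
        for k in cv2.findContours(m,0,1)[0]:
            if cv2.contourArea(k)>200:
                e=cv2.fitEllipse(cv2.convexHull(k));print(n,np.round(e[0],1),np.round(e[1],1),int(cv2.contourArea(k)),plane(c,[e[0]],zz)[0].round(4))
    cv2.imwrite("pics/"+tag+".png",c["frame"]);return c
E
python3 -c "
from h import *
go(.6385,-.2525,.15,11.25)
look('w1')"
```

```text
go t 2.52 pos [ 0.6381 -0.2498  0.1508] travel [-0.28 -0.02  0.08] rot [-0.    -0.     0.001] F [ 0.3 -0.4 -0.2] w 0.699 q6 -0.61
dark [255.2 386.3] [312.  520.9] 37365 [ 0.6832 -0.4831  0.01  ]
dark [257.5 175.6] [69.4 71.3] 3791 [ 0.6394 -0.2521  0.01  ]
dark [ 31.4 151.2] [ 96.  112.8] 6123 [ 0.4424 -0.2689  0.01  ]
dark [283.3  44.2] [14.2 46.9] 275 [ 0.6384 -0.1434  0.01  ]
dark [ 54.7 -10.8] [61.5 72.3] 968 [ 0.4569 -0.1369  0.01  ]
grey [257.5 185.1] [24.8 25.8] 470 [ 0.6396 -0.2526  0.038 ]
grey [  8.4 159.9] [21.8 25.8] 382 [ 0.4418 -0.2708  0.038 ]
```

View pics/w1.png

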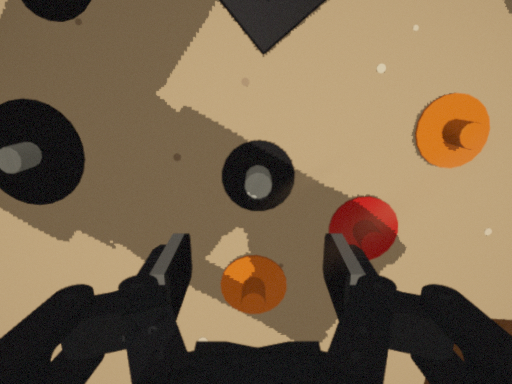

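The target knob is at (257,185) and its plate at (257,176), 70 px across, midway between the fingers. Rays at the 10 mm and 38 mm heights agree to 1 mm. I'll descend.

Emit:
{"fn": "apply_moves", "kwargs": {
  "motion": [
    {"travel": [-0.27,0.03,5],"rot": [0,0,0]},
    {"travel": [-0.27,0.03,9],"rot": [0,0,0]},
    {"travel": [-0.27,0.03,11],"rot": [0,0,0]},
    {"travel": [-0.27,0.03,11.5],"rot": [0,0,0]},
    {"travel": [-0.27,0.03,11.5],"rot": [0,0,0]},
    {"travel": [-0.27,0.03,11.5],"rot": [0,0,0]}
  ]
}}

```text
t: 3.32
ee_pos: [0.6401, -0.2538, 0.037]
orientation: [1.992, 2.427, 0.001]
force: [-0.5, 0.2, 0.2]
gripper_width: 0.701
```

```bash
python3 -c "
from h import *
go(.639,-.2524,.013,11.25)"
```

```text
go t 3.33 pos [ 0.6401 -0.2538  0.037 ] travel [ 0.16 -0.09  2.4 ] rot [ 0.002  0.001 -0.   ] F [-0.5  0.2  0.2] w 0.701 q6 -0.62
```

Emit:
{"fn": "apply_moves", "kwargs": {
  "motion": [
    {"travel": [0.15,-0.1,1.5],"rot": [0,0,0]},
    {"travel": [0.15,-0.1,2.4],"rot": [0,0,0]},
    {"travel": [0.15,-0.1,2.4],"rot": [0,0,0]},
    {"travel": [0.15,-0.1,2.4],"rot": [0,0,0]}
  ]
}}

```text
t: 3.82
ee_pos: [0.638, -0.2522, 0.0114]
orientation: [-1.993, -2.428, 0.0]
force: [0.1, -0.7, -0.1]
gripper_width: 0.698
```

Emit:
{"fn": "apply_moves", "kwargs": {
  "motion": [
    {"travel": [0,0,0],"rot": [0,0,0]},
    {"travel": [0,0,0],"rot": [0,0,0]},
    {"travel": [0,0,0],"rot": [0,0,0]},
    {"travel": [0,0,0],"rot": [0,0,0]},
    {"travel": [0,0,0],"rot": [0,0,0]},
    {"travel": [0,0,0],"rot": [0,0,0]}
  ],
  "hand": -1
}}

```text
t: 4.58
ee_pos: [0.6382, -0.2523, 0.012]
orientation: [1.993, 2.428, 0.0]
force: [-1.1, 0.0, 6.0]
gripper_width: 0.231
```

```bash
python3 -c "
from h import *
go(.639,-.2524,.013,11.25)
go(.533,.1617,.12,11.25)"
```

```text
go t 4.58 pos [ 0.6382 -0.2523  0.012 ] travel [-0.03  0.08 -0.1 ] rot [ 0.  0. -0.] F [-1.1  0.   6. ] w 0.231 q6 -0.62
go t 4.58 pos [ 0.6382 -0.2523  0.012 ] travel [ 42.65  -2.25 -10.82] rot [ 0.  0. -0.] F [-1.1  0.   6. ] w 0.231 q6 -0.62
```

Emit:
{"fn": "apply_moves", "kwargs": {
  "motion": [
    {"travel": [0,0,-3],"rot": [0,0,0]},
    {"travel": [0,0,-7],"rot": [0,0,0]},
    {"travel": [4,-0.2,-10.8],"rot": [0,0,0]},
    {"travel": [10,-0.5,-10.8],"rot": [0,0,0]},
    {"travel": [16,-0.8,-10.8],"rot": [0,0,0]},
    {"travel": [22,-1.1,-10.8],"rot": [0,0,0]},
    {"travel": [28,-1.5,-10.8],"rot": [0,0,0]},
    {"travel": [34,-1.8,-10.8],"rot": [0,0,0]},
    {"travel": [39,-2.1,-10.8],"rot": [0,0,0]},
    {"travel": [42.6,-2.3,-10.8],"rot": [0,0,0]}
  ]
}}

```text
t: 5.82
ee_pos: [0.5316, 0.1632, 0.1196]
orientation: [-1.992, -2.429, -0.0]
force: [0.5, -0.0, -0.9]
gripper_width: 0.234
```

Emit:
{"fn": "apply_moves", "kwargs": {
  "motion": [
    {"travel": [0,0,0],"rot": [0,0,0]},
    {"travel": [0,0,0],"rot": [0,0,0]}
  ]
}}

```text
t: 6.08
ee_pos: [0.5325, 0.161, 0.1196]
orientation: [1.993, 2.429, 0.0]
force: [-0.0, -0.1, -1.3]
gripper_width: 0.238
```

```bash
python3 -c "
from h import *
go(.533,.1617,.12,11.25)
look('w2')"
```

```text
go t 6.08 pos [0.5325 0.161  0.1196] travel [ 0.05  0.06 -0.04] rot [0. 0. 0.] F [-0.  -0.1 -1.3] w 0.238 q6 0.04
dark [255.5 371.1] [385.7 512.2] 58283 [ 0.5677 -0.0207  0.01  ]
grey [256.9 276.7] [45.7 51.5] 1759 [0.5458 0.0963 0.038 ]
grey [341.3 238.1] [25.6 28.1] 532 [0.6    0.1395 0.038 ]
grey [178.  234.1] [27. 37.] 636 [0.4828 0.1194 0.038 ]
grey [261.  238.8] [213.4 261.6] 12452 [0.5426 0.1276 0.038 ]
```

View pics/w2.png

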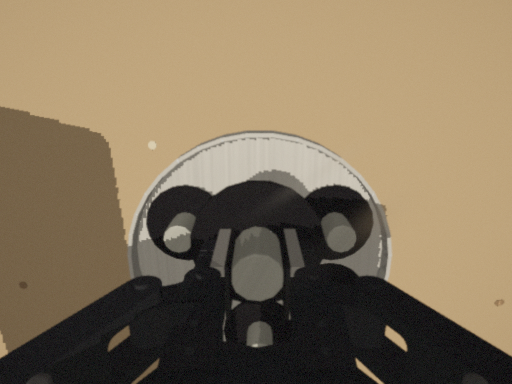

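The held lid fills the middle, with its knob top at about (257,278). The neighbours' knob tops are at (177,239) and (341,239), and the gap lies between them below the held lid. I'll compare these in the wrist camera's own frame.

```bash
python3 -c "
from h import *
c=pickle.load(open('w2.pkl','rb'))
h=cv2.cvtColor(c['frame'],cv2.COLOR_BGR2HSV)[...,2]
for x in(177,257,341): print(x,h[210:300:4,x])
print(h[278,220:300:4]); print(h[239,155:200:3],h[239,320:365:3])
print(plane(c,[[257,278]],.1456).round(4),plane(c,[[177.3,239],[341.3,239]],.041).round(4))"
```

```text
177 [ 28  74 104 105 185 184 184 111 106 110 110  24  56 122 123 125 125 126
 112  24  22  27  28]
257 [ 38  41  38  32  57 104 106  89  89  90  89 105 109 111 109 107 111 106
 108 109 110 108 110]
341 [ 26  73  90  90 112 111 109 110 107 107 110  30  64 125  23  23  19  16
  19  25  23  28  22]
[ 30  24  23  97 111 109 112 107 108 108 110 110 112 108 111 111  33  30
  27  26]
[ 24  19  27 177 134 168 112 111 111 107 112 107  30  22  20] [ 29  28  81 109 110 112 113 111 108 108 109 111  65  42  45]
[[0.5332 0.1602 0.1456]] [[0.4832 0.117  0.041 ]
 [0.5991 0.14   0.041 ]]
```

Emit:
{"fn": "apply_moves", "kwargs": {
  "motion": [
    {"travel": [0.1,0.1,3],"rot": [0,0,0]},
    {"travel": [0.1,0.1,6],"rot": [0,0,0]},
    {"travel": [0.1,0.1,8],"rot": [0,0,0]},
    {"travel": [0.1,0.1,8.8],"rot": [0,0,0]},
    {"travel": [0.1,0.1,9.4],"rot": [0,0,0]},
    {"travel": [0.1,0.1,9.8],"rot": [0,0,0]},
    {"travel": [0.1,0.1,10.1],"rot": [0,0,0]},
    {"travel": [0.1,0.1,10.1],"rot": [0,0,0]}
  ]
}}

```text
t: 7.12
ee_pos: [0.5333, 0.1624, 0.0186]
orientation: [1.993, 2.428, 0.0]
force: [-0.6, 0.7, -1.5]
gripper_width: 0.232
```

```bash
python3 -c "
from h import *
go(.5335,.162,.015,11.25)"
```

```text
go t 7.12 pos [0.5333 0.1624 0.0186] travel [-0.05  0.01  0.36] rot [ 0. -0. -0.] F [-0.6  0.7 -1.5] w 0.232 q6 0.05
```

No contact yet, so I'll go down slowly.

Emit:
{"fn": "apply_moves", "kwargs": {
  "motion": [
    {"travel": [0,0,0.15],"rot": [0,0,0]},
    {"travel": [0,0,0.25],"rot": [0,0,0]},
    {"travel": [0,0,0.35],"rot": [0,0,0]},
    {"travel": [0,0,0.35],"rot": [0,0,0]}
  ]
}}

```text
t: 7.62
ee_pos: [0.5332, 0.1624, 0.015]
orientation: [1.993, 2.428, 0.0]
force: [-0.3, 0.1, -0.5]
gripper_width: 0.237
```

```bash
python3 -c "
from h import *
go(.5335,.162,.015,11.25)"
```

```text
go t 7.62 pos [0.5332 0.1624 0.015 ] travel [-0.04  0.02  0.  ] rot [ 0.  0. -0.] F [-0.3  0.1 -0.5] w 0.237 q6 0.05
```

Emit:
{"fn": "apply_moves", "kwargs": {
  "motion": [
    {"travel": [0,0,0],"rot": [0,0,0]},
    {"travel": [0,0,0],"rot": [0,0,0]},
    {"travel": [0,0,0],"rot": [0,0,0]},
    {"travel": [0,0,-1],"rot": [0,0,0]},
    {"travel": [0,0,-4],"rot": [0,0,0]},
    {"travel": [0,0,-9],"rot": [0,0,0]},
    {"travel": [0,0,-12],"rot": [0,0,0]}
  ],
  "hand": -0.16
}}

```text
t: 8.5
ee_pos: [0.5338, 0.1625, 0.1378]
orientation: [1.993, 2.427, 0.003]
force: [0.8, -0.5, -0.7]
gripper_width: 0.419
```

```bash
python3 -c "
from h import *
go(.4538,-.1275,.13,-48.75)
c=look('w3')
h=cv2.cvtColor(c['frame'],cv2.COLOR_BGR2HSV)[...,2]
"
```

```text
go t 8.5 pos [0.5338 0.1625 0.1378] travel [-26.89 -13.5    0.74] rot [ 2.000e-03 -1.000e-03  1.047e+00] F [ 0.8 -0.5 -0.7] w 0.419 q6 0.05
dark [257.1 316.4] [57.1 66.4] 2041 [0.5614 0.028  0.01  ]
dark [257.  251.4] [64.7 70.7] 2540 [0.548  0.0952 0.01  ]
dark [255.6 374.1] [400.8 512.6] 46016 [ 0.5735 -0.0411  0.01  ]
dark [255.9 177.7] [73.2 74.1] 4074 [0.5338 0.1615 0.01  ]
grey [256.5 330.2] [25.7 39.1] 490 [0.5594 0.035  0.038 ]
grey [257.1 268.8] [22.9 24.8] 422 [0.5482 0.0941 0.038 ]
grey [288.3 298. ] [58.6 86.1] 826 [0.5792 0.0721 0.038 ]
grey [226.1 297.7] [59.5 86.1] 1277 [0.5281 0.0623 0.038 ]
grey [201.4 253.7] [15.  51.3] 323 [0.5019 0.0987 0.038 ]
grey [333.1 229.2] [24.2 26.3] 473 [0.5997 0.1396 0.038 ]
grey [182.4 224.9] [27.4 36.6] 614 [0.4837 0.1204 0.038 ]
grey [256.8 243.4] [227.5 247.6] 14358 [0.5436 0.1163 0.038 ]
```

View pics/w3.png

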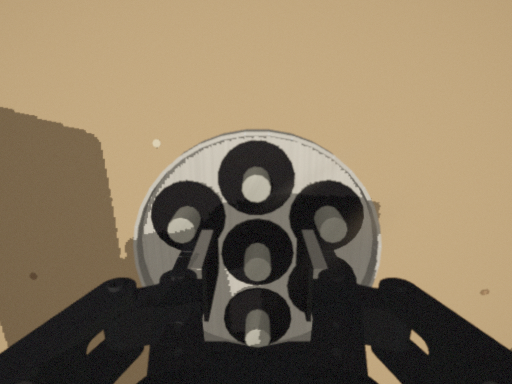

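The first lid lies at (256,178), round and symmetric between its neighbours and inside the wall. On to the second.

Emit:
{"fn": "apply_moves", "kwargs": {
  "motion": [
    {"travel": [-5,-2.5,-0.5],"rot": [0,0,0.17]},
    {"travel": [-10,-5,-0.5],"rot": [0,0,0.35]},
    {"travel": [-15,-7.5,-0.5],"rot": [0,0,0.52]},
    {"travel": [-20,-10,0],"rot": [0,0,0.7]},
    {"travel": [-24,-12,0.4],"rot": [0,0,0.87]},
    {"travel": [-26.9,-13.5,0.7],"rot": [0,0,1.047]},
    {"travel": [-26.9,-13.5,0.7],"rot": [0,0,1.047]},
    {"travel": [-26.9,-13.5,0.7],"rot": [0,0,1.047]},
    {"travel": [-26.9,-13.5,0.7],"rot": [0,0,1.047]}
  ],
  "hand": 0.4
}}

```text
t: 9.68
ee_pos: [0.4535, -0.127, 0.1282]
orientation: [2.939, 1.11, 0.0]
force: [-0.3, -0.4, 0.5]
gripper_width: 0.697
```

```bash
python3 -c "
from h import *
look('w4')
go(.4535,-.1275,.035,-48.75)
"
```

```text
dark [254.4 386.9] [316.6 520.8] 39393 [ 0.2918 -0.2665  0.01  ]
dark [258.4 179. ] [74.9 77.1] 3755 [ 0.4552 -0.1276  0.01  ]
dark [374.4  20.5] [ 56.5 144. ] 4033 [ 0.5984 -0.112   0.01  ]
grey [258.3 187.3] [28.5 33.8] 668 [ 0.4562 -0.1265  0.038 ]
grey [109.7 -13.1] [ 91.8 190.7] 3980 [0.4929 0.0304 0.038 ]
go t 9.72 pos [ 0.4534 -0.127   0.1281] travel [-0.03  0.04  9.31] rot [ 0.    -0.     0.002] F [-0.3  0.4  0.5] w 0.699 q6 0.51
```

Emit:
{"fn": "apply_moves", "kwargs": {
  "motion": [
    {"travel": [0,0.1,5],"rot": [0,0,0]},
    {"travel": [0,0.1,8],"rot": [0,0,0]},
    {"travel": [0,0.1,9.3],"rot": [0,0,0]},
    {"travel": [0,0.1,10.5],"rot": [0,0,0]},
    {"travel": [0,0.1,11.2],"rot": [0,0,0]},
    {"travel": [0,0.1,11.6],"rot": [0,0,0]},
    {"travel": [0,0.1,11.6],"rot": [0,0,0]},
    {"travel": [0,0.1,11.6],"rot": [0,0,0]}
  ]
}}

```text
t: 10.72
ee_pos: [0.4541, -0.1286, 0.0124]
orientation: [2.94, 1.106, 0.001]
force: [-0.2, 0.7, -0.7]
gripper_width: 0.698
```

Emit:
{"fn": "apply_moves", "kwargs": {
  "motion": [
    {"travel": [0,0,0],"rot": [0,0,0]},
    {"travel": [0,0,0],"rot": [0,0,0]},
    {"travel": [0,0,0],"rot": [0,0,0]},
    {"travel": [0,0,0],"rot": [0,0,0]},
    {"travel": [0,0,0],"rot": [0,0,0]},
    {"travel": [0,0,0],"rot": [0,0,0]}
  ],
  "hand": -1
}}

```text
t: 11.48
ee_pos: [0.4539, -0.1286, 0.0123]
orientation: [2.94, 1.106, 0.0]
force: [-1.4, 0.3, 10.0]
gripper_width: 0.237
```

```bash
python3 -c "
from h import *
go(.495,.0505,.12,-48.75)"
```

```text
go t 11.47 pos [ 0.4539 -0.1286  0.0123] travel [ 14.89 -10.75 -10.77] rot [ 0. -0. -0.] F [-1.4  0.3 10. ] w 0.237 q6 0.51
```

Emit:
{"fn": "apply_moves", "kwargs": {
  "motion": [
    {"travel": [0,0,-3],"rot": [0,0,0]},
    {"travel": [0,0,-7],"rot": [0,0,0]},
    {"travel": [3,-2,-10.8],"rot": [0,0,0]},
    {"travel": [7,-5,-10.8],"rot": [0,0,0]},
    {"travel": [11,-8,-10.8],"rot": [0,0,0]},
    {"travel": [14,-10,-10.8],"rot": [0,0,0]},
    {"travel": [14.9,-10.7,-10.8],"rot": [0,0,0]},
    {"travel": [14.9,-10.7,-10.8],"rot": [0,0,0]},
    {"travel": [14.9,-10.7,-10.8],"rot": [0,0,0]}
  ]
}}

```text
t: 12.6
ee_pos: [0.495, 0.0492, 0.1199]
orientation: [-2.941, -1.105, 0.001]
force: [-0.9, -0.0, -1.1]
gripper_width: 0.237
```

```bash
python3 -c "
from h import *
look('w5')
go(.495,.0505,.12,-48.75)"
```

```text
dark [243.4 436.9] [471.3 566.2] 51902 [ 0.2807 -0.1202  0.01  ]
dark [501.1 190.6] [ 74.5 150.2] 3633 [ 0.6197 -0.103   0.01  ]
dark [349.7 159.1] [26.6 60.5] 687 [0.5563 0.008  0.01  ]
dark [335.4 132.8] [65.7 87.8] 2670 [0.5633 0.0305 0.01  ]
dark [183.9  41.3] [22.6 31.2] 223 [0.5391 0.1554 0.01  ]
dark [347.9  36.5] [74.9 95. ] 2606 [0.6171 0.0712 0.01  ]
grey [255.3 268.2] [51.1 61.6] 1986 [0.4503 0.0114 0.038 ]
grey [160.6  34.5] [35.  37.6] 994 [0.5338 0.1624 0.038 ]
grey [349.3  33.7] [36.  44.7] 1162 [0.6114 0.0745 0.038 ]
grey [256.7  72.8] [306.2 316. ] 37975 [0.5558 0.1022 0.038 ]
go t 12.65 pos [0.495  0.0491 0.1199] travel [ 0.09 -0.1  -0.01] rot [-0.     0.    -0.001] F [-0.6  0.3 -0.5] w 0.236 q6 0.89
```

View pics/w5.png

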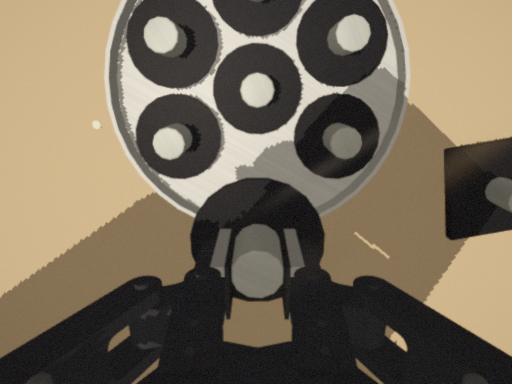

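The held knob top is at about (257,274). The neighbours' knob tops are at (169,143) and (345,142), the centre lid's at (257,90), and the gap is ahead of the held lid.

```bash
python3 -c "
from h import *
c=pickle.load(open('w5.pkl','rb'))
k=plane(c,[[169,143],[345,142],[257,90],[160,34],[352,33]],.041)[:,:2]
d=np.radians(-138.75);u=np.array([np.cos(d),np.sin(d)])
print('held',plane(c,[[257.5,274]],.1456).round(4),k.round(4).tolist())
print('est',(k[:2].mean(0)+.034*u).round(4),(k[2]+.068*u).round(4),(k[3:].mean(0)+.102*u).round(4))"
```

```text
held [[0.4962 0.0495 0.1456]] [[0.4841, 0.1168], [0.5614, 0.0294], [0.548, 0.0951], [0.534, 0.1619], [0.6119, 0.0738]]
est [0.4972 0.0507] [0.4968 0.0503] [0.4963 0.0506]
```

Emit:
{"fn": "apply_moves", "kwargs": {
  "motion": [
    {"travel": [0.1,-0.05,3],"rot": [0,0,0]},
    {"travel": [0.1,-0.05,6],"rot": [0,0,0]},
    {"travel": [0.1,-0.05,8],"rot": [0,0,0]},
    {"travel": [0.1,-0.05,8.8],"rot": [0,0,0]},
    {"travel": [0.1,-0.05,9.4],"rot": [0,0,0]},
    {"travel": [0.1,-0.05,9.8],"rot": [0,0,0]},
    {"travel": [0.1,-0.05,10.1],"rot": [0,0,0]},
    {"travel": [0.1,-0.05,10.1],"rot": [0,0,0]}
  ]
}}

```text
t: 13.65
ee_pos: [0.4959, 0.0512, 0.0191]
orientation: [2.94, 1.107, 0.0]
force: [0.6, -0.2, -0.2]
gripper_width: 0.239
```

```bash
python3 -c "
from h import *
go(.4955,.0502,.0152,-48.75)"
```

```text
go t 13.65 pos [0.4959 0.0512 0.0191] travel [-0.1   0.05  0.39] rot [ 0. -0. -0.] F [ 0.6 -0.2 -0.2] w 0.239 q6 0.89
```

Emit:
{"fn": "apply_moves", "kwargs": {
  "motion": [
    {"travel": [-0.1,0.05,0.15],"rot": [0,0,0]},
    {"travel": [-0.1,0.05,0.25],"rot": [0,0,0]},
    {"travel": [-0.1,0.05,0.4],"rot": [0,0,0]},
    {"travel": [-0.1,0.05,0.4],"rot": [0,0,0]}
  ]
}}

```text
t: 14.15
ee_pos: [0.4954, 0.0502, 0.0153]
orientation: [2.94, 1.106, 0.0]
force: [-2.3, 0.1, 11.1]
gripper_width: 0.238
```

```bash
python3 -c "
from h import *
go(.4955,.0502,.0152,-48.75)"
```

```text
go t 14.15 pos [0.4954 0.0502 0.0153] travel [0.01 0.   0.01] rot [ 0. -0. -0.] F [-2.3  0.1 11.1] w 0.238 q6 0.89
```

Contact with the floor came at the expected height, so I'll release and lift away.

Emit:
{"fn": "apply_moves", "kwargs": {
  "motion": [
    {"travel": [0,0,0],"rot": [0,0,0]},
    {"travel": [0,0,0],"rot": [0,0,0]},
    {"travel": [0,0,0],"rot": [0,0,0]},
    {"travel": [0,0,-1],"rot": [0,0,0]},
    {"travel": [0,0,-4],"rot": [0,0,0]},
    {"travel": [0,0,-9],"rot": [0,0,0]},
    {"travel": [-5,0,-13],"rot": [0,0,0]},
    {"travel": [-5,0,-18],"rot": [0,0,0]},
    {"travel": [-5,0,-18],"rot": [0,0,0]}
  ],
  "hand": -0.16
}}

```text
t: 15.28
ee_pos: [0.4595, 0.0168, 0.199]
orientation: [2.938, 1.105, 0.01]
force: [-0.2, -0.9, -0.2]
gripper_width: 0.424
```

Run:
```python
from h import *
w=look('w6');s=read_camera("scene");t=read_camera("top")
a=cv2.resize(w["frame"],(400,300));b=cv2.resize(s["frame"][140:215,220:340],(400,300),interpolation=cv2.INTER_CUBIC)
cv2.imwrite("pics/f.png",np.hstack([a,b]));print(get_obs()["ee_pos"])
```

```text
dark [239.3 508. ] [536.5 613. ] 39154 [ 0.0449 -0.3124  0.01  ]
dark [442.  114.8] [ 78.3 112.4] 4285 [ 0.6164 -0.0895  0.01  ]
dark [319.2  74. ] [61.6 69. ] 2915 [0.563  0.0278 0.01  ]
dark [321.2  -1.4] [64.7 69.7] 1408 [0.6114 0.0715 0.01  ]
grey [464.7 122.5] [23.6 26.4] 435 [ 0.6173 -0.0978  0.038 ]
grey [254.6  30.7] [26.1 28.2] 550 [0.5482 0.0956 0.038 ]
grey [254.5  25.2] [239.9 256.5] 21827 [0.5513 0.0985 0.038 ]
[0.45748203 0.01725659 0.19494872]
```

View pics/f.png

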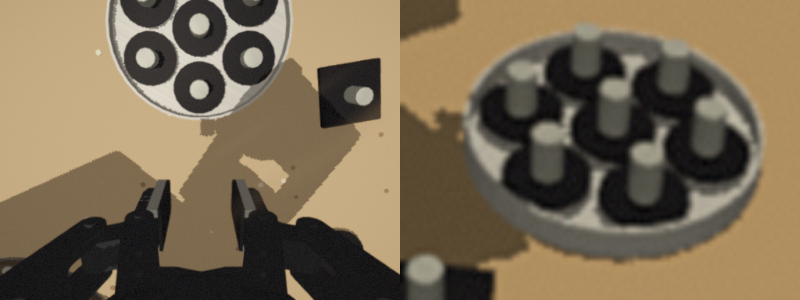

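The wrist view shows the second lid at (200,88) inside the wall. The scene view shows all seven lids level, with their knobs upright. I'll hand in.

```bash
python3 -c "
from h import *
print(finish_job());o=get_obs();print(o['t'],o['force'])"
```

```text
the job is handed in; nothing more can be done
None
the job is handed in; nothing more can be done
```

I packed both loose 64 mm black lids into the tin's two empty places and released them. I then handed the job in after about 15.4 s of the 51 s allowed.

- **Final check:** the last wrist and scene pictures show seven lids lying level in the honeycomb, with the gripper well clear. I did not touch the larger round lid, the square lid or the orange and red look-alikes.
- **Contact:** the second lid met the tin's floor at the expected height with about 11 N. For the first I inferred contact only from its weight coming off and from the picture afterwards. No other force reading went over about 11 N.
- **Disagreements:** the top and wrist cameras differed by 1–2 mm, within the calibration. The two-view knob-top height came out at 34 mm against the 38 mm stated, but wrist rays cast at the stated heights agreed to about 1 mm, so I used the stated heights.

I viewed nine pictures. No verdict was reported.

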